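# Slide the tray of bridge blanks home in the curing rack

## Task

Pick up the wooden tray with its two maple bridge blanks without tipping it, and first set it down flat on the entry board of the curing rack, front end towards the slot. Then slide it in between the cheeks, under their lips and the lamp bar, until it rests fully home against the adjustable stop; feel for the stop gently, because it is only clamped by friction and must not be shifted. Leave both blanks lying in the tray, let go, and leave the thumb plane, scraper and vise alone.

Things in the scene. Friction and masses are not known exactly. Their poses are not given: they have to be found in the camera images.
- tray: Loose plain wooden tray, 110 (x) by 100 (y) mm, about 0.25 kg (+-30 %). Origin: centre of its underside; +x to its front (the end that goes in first), z up. Floor 4 mm thick; rims 16 mm high, 4 mm thick. Starts flat on the bench.
- tray_nose (a point): point on the tray: middle of the front face, at underside level (55 mm ahead of the origin); axes as the tray's
- tray_back (a point): middle of the outer face of the tray's back push board, at underside level (55 mm behind the tray's origin); axes as the tray's. The board is 6 mm thick and 28 mm high over the middle 72 mm of its width (16 mm high beyond that).
- tray_handle (a point): top centre of the tray's handle, 56 mm above its underside: an upright fin at the tray's centre, along the tray's x, 60 mm long and 10 mm thick (y); axes as the tray's
- blank_a: maple bridge blank, flat, about 50 by 42 by 9 mm, 16 g, loose on the tray floor to the left (+y) of the fin; origin: centre of its underside
- blank_b: the like blank to the right (-y) of the fin
- rack: Curing rack fixed to the bench. Origin at bench level; +x points into the rack (the way the tray goes in), z up. Plywood deck, top 20 mm above the bench, x = -140 to +180, y = +-80 mm. Slot from x = +50 to +180: two cheeks 104 mm apart, with lips along their tops, 22 mm above the deck, reaching 8 mm inwards over the tray's rims (88 mm free between the lips).
- mouth (a point): middle of the slot's mouth at deck level: rack x = +50, y = 0, z = 20 mm; axes as the rack's. The tray has 2 mm play each side here; pushed off-centre it turns a little and rubs with up to some 10 N.
- entry (a point): middle of the entry board, the open deck before the mouth: rack x = -70, y = 0, z = 20 mm. With the tray's origin set down here an upright gripper still clears the lamp bar. Two guide strips (tops 12 mm above the deck) run from rack x = -100, 120 mm apart, tapering to 104 mm apart at the mouth.
- lamp_edge (a point): middle of the lower front edge of the lamp bar: rack x = 0, z = 190 mm. The bar spans rack x = 0 to +70, y = +-95, z = 190 to 230 mm, on posts at x = 52 to 68, |y| = 64 to 76. It leaves no room for an upright gripper near the mouth: to push the tray home the tool must lean some 28 to 45 degrees, its body back away from the rack, fingers pointing forward and down.
- stop_face (a point): on the adjustable stop, a dark wooden crossbar 18 mm high between the cheeks with a brass screw on top: middle of the face the tray meets, at deck level; axes as the rack's. 80 to 100 mm beyond the mouth, differing each time; the tray's back then ends 10 to 30 mm outside the mouth. Rigid; slips if pushed with over about 35 N.
- plane: boxwood thumb plane, 75 by 26 by 43 mm, loose bystander; origin under its middle
- scraper: curved dark steel scraper, about 120 by 50 by 4 mm, loose bystander lying flat; origin under its middle
- vise: small cast-iron vise with brass-faced jaws and sliding tommy bar, 150 by 90 by 76 mm, fixed bystander; origin under its middle
Things that resemble listed ones, but are neither listed nor needed, are in the scene too. What is meant by the tray is not green or purple, and is the smaller of those in its own colour.

How it is judged:
On the way:
1. the tray is set down flat on the entry board, still outside the slot (x of tray_nose in the frame of mouth between -0.14 and 0 m and y of tray_nose in the frame of mouth between -0.02 and 0.02 m and z of tray_nose in the frame of mouth between -0.003 and 0.003 m and angle between tray's own z axis and vertical below 0.05 rad and contact force between tray and rack above 0.3 N), for 0.2 s.
At the end, for the whole second after the job is handed in: Tray flat on the deck (3 mm, 0.04 rad), in line with the slot (0.06 rad, 6 mm), nose within 4 mm of the stop, at rest; stop moved under 2.5 mm; both blanks flat on the tray floor inside the rims; plane and scraper within 15 mm of their start (x of tray_nose in the frame of stop_face between -0.004 and 0.0025 m and y of tray_nose in the frame of stop_face between -0.006 and 0.006 m and z of tray_nose in the frame of mouth between -0.003 and 0.003 m and angle between the x axis of tray and the x axis of rack, either way round below 0.06 rad and angle between tray's own z axis and vertical below 0.04 rad and linear speed of tray below 0.01 m/s and distance of stop_face from where it was at the start of the episode below 0.0025 m and x of blank_a in the frame of tray between -0.05 and 0.05 m and y of blank_a in the frame of tray between -0.048 and 0.048 m and z of blank_a in the frame of tray between 0 and 0.01 m and x of blank_b in the frame of tray between -0.05 and 0.05 m and y of blank_b in the frame of tray between -0.048 and 0.048 m and z of blank_b in the frame of tray between 0 and 0.01 m and distance of each of plane, scraper from where it was at the start of the episode below 0.015 m); the robot touches nothing.
It fails at once if the adjustable stop was shifted by more than 2.5 mm (distance of stop_face from where it was at the start of the episode above 0.0025 m).
It fails at once if the tray was tipped more than 0.4 rad (angle between tray's own z axis and vertical above 0.4 rad).
It fails at once if the vise was hit hard (over 10 N) (contact force between any of the arm, the fingers and vise above 10 N).
It fails at once if the thumb plane or the scraper was pushed more than 15 mm (distance of any of plane, scraper from where it was at the start of the episode above 0.015 m).
It also fails if it takes over 58 s, if anything falls off the work surface, if the arm or the gripper's body presses on something with over 40 N, if the wrist force passes 120 N, or if a joint passes its speed limit or range.

## Robot

A 7-joint arm with a two-finger parallel gripper is mounted at the origin on the work surface. World frame = base frame: x ahead of the robot, y to its left, z up, the work surface at z = 0. Lengths are in m, angles in rad, forces in N, time in s.
With the tool pointing down it reaches from about 0.425 to 1.025 m from the base axis. Payload 9.4 kg.
Tool frame: the origin (TCP) lies on the mounting face of the last link; the fingertips stand 173 mm ahead of it and the grasp point (between the pads) lies 155 mm ahead of it; z points along the fingers, y is the line along which they close (so a half turn about z gives the same grasp; the last joint's range is limited). The gripper opens to 85 mm and grips with 20 to 120 N. Pads are 22 mm wide; open, the fingers measure 114 mm over their backs; the gripper's body (76 mm by 85 mm) begins 54 mm behind the grasp point. The pads swing forward as they close: fully open they stand 13 mm farther back than shut.
Start: joints at [-0.077, 0.599, -0.003, 1.599, 0.002, 0.943, -0.08], TCP at [0.725, 0, 0.405] pointing down, gripper open.
Joint ranges: [-2.57, 2.57], [-0.35, 1.97], [-1.29, 1.29], [0.11, 2.56], [-1.05, 4.19], [0.11, 1.86], [-2.63, 2.63]. Speed limits (rad/s): [2.22, 2.22, 3.01, 3.01, 3.14, 3.14, 3.14].

## Interface

Orientations are given as a unit quaternion [x, y, z, w].
In Python, from bench import bot, eyes gives the robot as it stands.
- The arm moves only by the tool step_arm, never from a script. Its argument "moves" is a list of rows, each a list of 4 numbers: the shift along the tool's x, y, z in units of 40 mm (1.0 is 40 mm), then the turn about the tool's z in rad. A call has 1 to 12 rows; each row shifts and turns the commanded pose from where the row before left it, along the tool's axes as they then stand; what a row does not reach is not made up. A row lasts 1/10 s, in which the tool goes at most 50 mm and 8.59 degrees, less where a joint would pass 70% of its speed; a pose out of reach is approached as far as the arm can. A call is refused whole if a number of a shift passes 1 or a number of a turn 0.15, either way. A call with a gripper value outside its range is refused whole. "fingers" is the finger opening in mm, from 0 to 85.4, set as the call begins (left out, the last holds). The fingers move at their own pace and stop on an object; "force" is the grip in N (left out, the last holds). Time passes only in rows, so rows that do not move let the fingers close. It gives the time, the measured TCP pose, the force, the opening and the grip force at its end, in the units of the state.
- bot.get_state(): the state, without advancing time (a new reading comes with each control period).
- eyes.camera(name): name is "scene" or "side" or "wrist"; returns a dict with "image" (480x640x3 uint8, red, green, blue), "range_z" (480x640 float32, m along the optical axis (not along the pixel's ray), 0 where there is no reading), "K" (3x3 intrinsics, pixels), "view" (4x4, takes a point from world to camera coordinates); the wrist camera has in their place "T_tool_cam" (4x4, takes a point from camera to tool coordinates, whose origin is the TCP and whose axes are the flange's). Camera axes: x right, y down, z forward; pixel columns grow to the right and rows downward; lengths in m; the calibration is good to about 2 mm. A picture is of the moment at which its call begins: read the wrist's pose just before it.
- bot.hand_in(): hands the job in; it is judged then, once.
The state is a dict: "t": time; "q": joint angles; "qd": joint speeds; "joint_efforts": joint torques, N m; "position": TCP position; "tool_rot": TCP orientation; "contact_force": force on the tool from outside, world axes, zero at the start; "ft_torque": the same for the moment, N m; "opening": finger opening in m; "grip_force": force on a finger pad.
Only numpy, scipy, OpenCV 4.12 (cv2) and the standard library are available. Lean on these libraries where they do the work, as an engineer would, in place of code of your own. Each camera call takes 0.05 s, during which the arm holds its last target. There are 200 camera calls.

## Working session

There is one attempt and no reset: what is moved stays moved. The work goes in short steps, Python scripts to look and compute and a tool call to move; the robot and the scene stay as the last step left them, time stands still between calls to the robot, and variables do not carry over. Pictures are saved under pics/ and viewed, at most 10 in all, crops included, and the job is handed in when it is done.

Besides the shell and the picture viewer there is one more tool, called after ">>>" as name(argument=value, ...) on one line, values as JSON. step_arm: Moves the arm, as the interface text tells. Its arguments: {"type":"object","properties":{"moves":{"type":"array"},"fingers":{"type":"number"},"force":{"type":"number"}},"required":["moves"]}

```bash
mkdir -p pics; ls; python3 - <<'E'
from bench import bot, eyes
import cv2,pickle,numpy as np
s=bot.get_state();print(s['t'],s['position'],s['tool_rot'],s['contact_force'])
d={n:eyes.camera(n) for n in('scene','side','wrist')}
pickle.dump((s,d),open('d0.pkl','wb'))
for n in d: cv2.imwrite(f'pics/{n}0.png',d[n]['image'][...,::-1]); print(n,d[n]['K'].tolist())
print(d['wrist']['T_tool_cam'].round(3).tolist())
for n in ('scene','side'):print(np.linalg.inv(d[n]['view']).round(3).tolist())
E
```

```text
pics
0.0 [7.24809703e-01 8.85976569e-06 4.03819097e-01] [ 7.07087072e-01  7.07126066e-01 -5.99576812e-04 -4.90228749e-04] [ 0.184297    0.09273343 -0.26219462]
scene [[587.0554751449343, 0.0, 323.2604404225095], [0.0, 587.0554751449343, 239.34671406563345], [0.0, 0.0, 1.0]]
side [[496.9527627686911, 0.0, 318.14597024631723], [0.0, 496.9527627686911, 228.59363144375556], [0.0, 0.0, 1.0]]
wrist [[331.2421215129417, 0.0, 313.9386324730328], [0.0, 331.2421215129417, 239.07530017142318], [0.0, 0.0, 1.0]]
[[-0.001, -0.952, -0.306, 0.077], [1.0, -0.001, 0.0, -0.001], [-0.0, -0.306, 0.952, 0.031], [0.0, 0.0, 0.0, 1.0]]
[[-0.754, 0.532, -0.386, 1.143], [0.657, 0.615, -0.436, 0.714], [0.005, -0.582, -0.813, 1.459], [0.0, 0.0, 0.0, 1.0]]
[[0.888, -0.279, 0.366, 0.029], [-0.461, -0.531, 0.711, -0.962], [-0.004, -0.8, -0.6, 0.942], [0.0, 0.0, 0.0, 1.0]]
```

View pics/scene0.png

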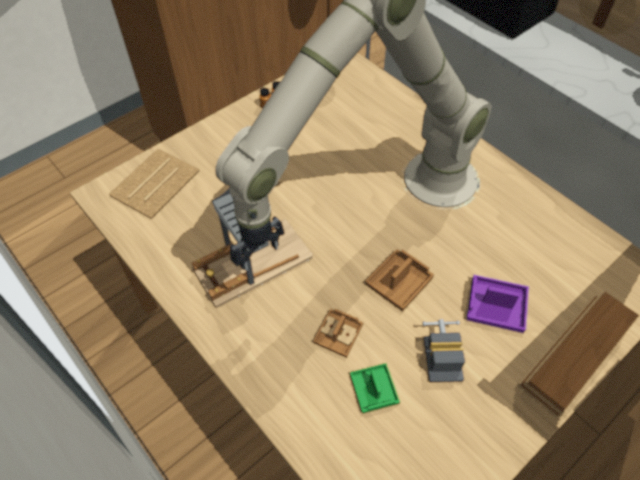

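View pics/side0.png

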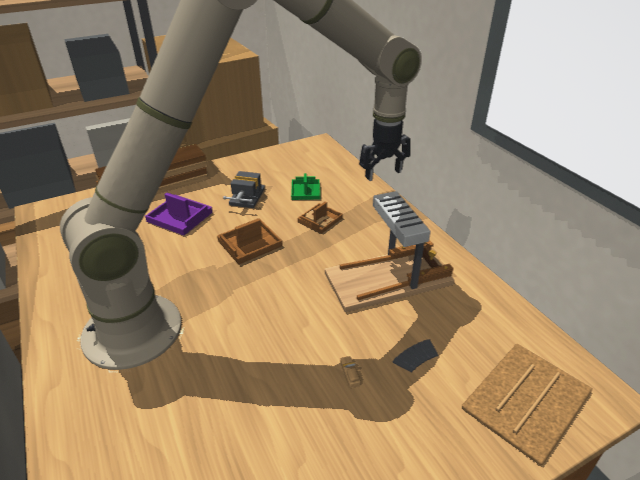

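Scene shows the small brown tray with two pale blanks at about (338,333), with the larger brown decoy at (400,278). The rack is at about (250,265), mostly behind the arm. In the side view the tray is at (321,217) and the rack at (390,280), with the entry board to the left.

```bash
cat > h.py <<'E'
import numpy as np,cv2,pickle
from scipy.spatial.transform import Rotation as R
def cam(d,s=None):
    if 'view' in d: T=np.linalg.inv(d['view'])
    else:
        W=np.eye(4);W[:3,:3]=R.from_quat(s['tool_rot']).as_matrix();W[:3,3]=s['position'];T=W@d['T_tool_cam']
    return T
def ray(d,uv,s=None):
    T=cam(d,s);v=np.linalg.inv(d['K'])@[uv[0],uv[1],1.];v=T[:3,:3]@v
    return T[:3,3],v/np.linalg.norm(v)
def onz(d,uv,z,s=None):
    o,v=ray(d,uv,s);return o+v*(z-o[2])/v[2]
def tri(rs):
    A=0;b=0
    for o,v in rs:
        P=np.eye(3)-np.outer(v,v);A=A+P;b=b+P@o
    p=np.linalg.solve(A,b);return p,[float(np.linalg.norm((np.eye(3)-np.outer(v,v))@(p-o))) for o,v in rs]
def proj(d,p,s=None):
    c=np.linalg.inv(cam(d,s))@np.r_[p,1];u=d['K']@c[:3];return u[:2]/u[2]
E
python3 - <<'E'
from h import *
s,d=pickle.load(open('d0.pkl','rb'))
sc,sd,w=d['scene'],d['side'],d['wrist']
for n,c,p in(('tray',sc,(338,333)),('big',sc,(400,278)),('green',sc,(374,388)),('vise',sc,(444,355))):print(n,onz(c,p,.01).round(3))
for n,p in(('tray',(321,217)),('rackfront',(338,290)),('plane',(351,370)),('scraper',(416,355))):print(n,onz(sd,p,.01).round(3))
def crop(c,x,y,w,h,k):return cv2.resize(c['image'][y:y+h,x:x+w,::-1],None,fx=k,fy=k,interpolation=cv2.INTER_CUBIC)
a=crop(sc,300,300,80,60,5);b=crop(sd,285,190,80,60,5)
c=crop(sd,310,180,160,120,5)[:300*2]
m=np.vstack([np.hstack([a,b]),cv2.resize(crop(sd,315,180,160,60,5),(800,300))])
m=np.hstack([np.vstack([a,b]),cv2.resize(crop(sd,315,185,150,130,1),(400,347)).copy() if 0 else cv2.copyMakeBorder(cv2.resize(crop(sd,318,185,140,130,1),(400,371),interpolation=cv2.INTER_CUBIC),0,229,0,0,cv2.BORDER_CONSTANT)])
cv2.imwrite('pics/c1.png',m)
E
```

```text
tray [0.632 0.199 0.01 ]
big [0.378 0.186 0.01 ]
green [0.666 0.376 0.01 ]
vise [0.461 0.433 0.01 ]
tray [0.635 0.194 0.01 ]
rackfront [ 0.519 -0.126  0.01 ]
plane [ 0.418 -0.366  0.01 ]
scraper [ 0.574 -0.399  0.01 ]
```

View pics/c1.png

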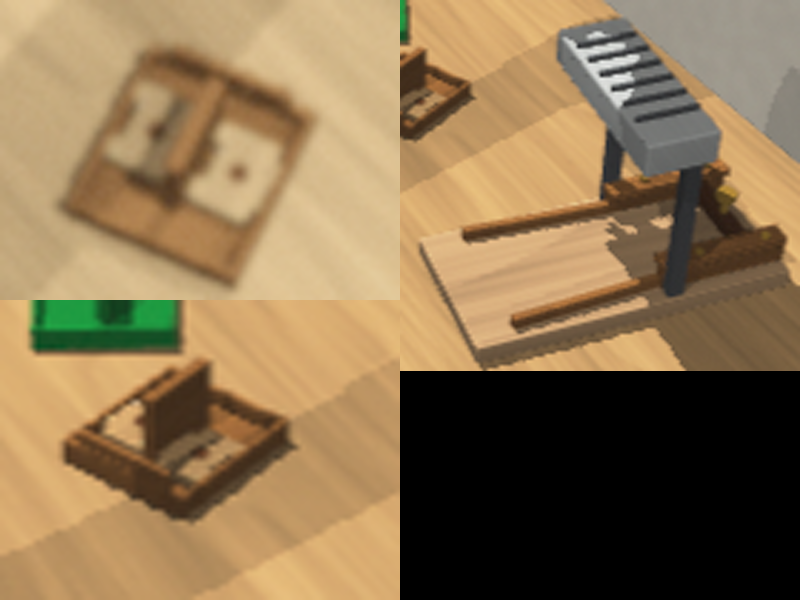

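View pics/wrist0.png

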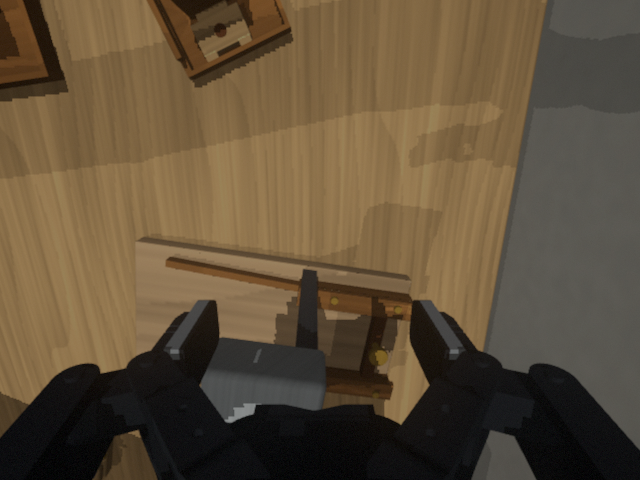

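The wrist view shows the rack in the lower middle: left end of the deck at (137,240), brass screw at (380,357). The tray's front rim is at the top, around (190,80)–(290,30). In the crops the tray's higher back board points up-right in the scene, so the front faces roughly +x. I'll move the wrist camera over the tray.

>>> step_arm(moves=[[1,-0.45,0,0],[1,-0.45,0,0],[1,-0.45,0,0],[1,-0.45,0,0],[0.8,-0.4,0,0],[0,0,0,0]])

```text
t: 0.75
position: [0.6343, 0.1983, 0.4044]
tool_rot: [0.704, 0.71, 0.0, -0.002]
contact_force: [0.8, 0.1, -0.8]
opening: 0.0853
grip_force: 0.0
```

```bash
python3 - <<'E'
from bench import bot, eyes
import cv2,pickle
s=bot.get_state();print(s['t'],s['position'],s['q'])
d={'wrist':eyes.camera('wrist'),'scene':eyes.camera('scene')}
pickle.dump((s,d),open('d1.pkl','wb'))
w=d['wrist']['image'][...,::-1]
cv2.imwrite('pics/w1.png',w)
E
```

```text
0.75 [0.63429738 0.19831156 0.40444405] [-0.37905867  0.5256197  -0.01294214  1.74642359  0.00398459  0.87029405
 -0.3845645 ]
```

View pics/w1.png

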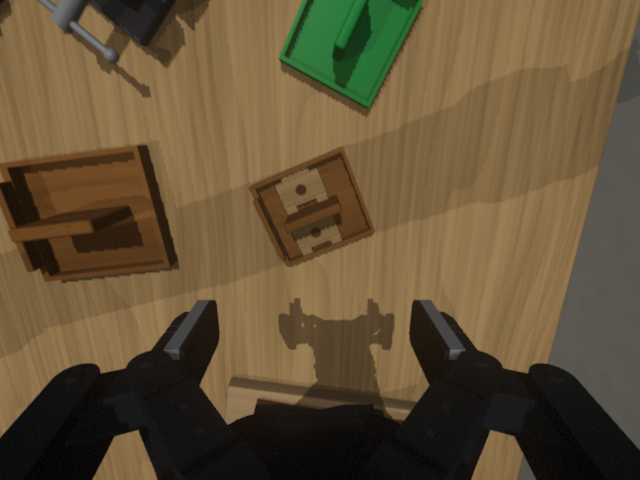

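Wrist view: the tray outline has corners at about (250,187), (344,149), (373,232) and (288,265). The double edge (back board) is on the left, so the front faces right, at a yaw of about +0.4. The fin top runs from about (287,225) to (340,205).

```bash
python3 - <<'E'
from h import *
s0,d0=pickle.load(open('d0.pkl','rb'));s,d=pickle.load(open('d1.pkl','rb'))
w=d['wrist'];sd=d0['side'];im=w['image']
hsv=cv2.cvtColor(im,cv2.COLOR_RGB2HSV)
roi=np.zeros(im.shape[:2],np.uint8);roi[135:280,235:390]=1
print('hsv floor',hsv[225,350],'bench',hsv[150,270],hsv[250,380],'rim',hsv[240,281])
m=(((hsv[...,1]>140)&(hsv[...,2]<150))*roi).astype(np.uint8)
m=cv2.morphologyEx(m,cv2.MORPH_CLOSE,np.ones((5,5)))
c=max(cv2.findContours(m,0,2)[0],key=cv2.contourArea);h=cv2.convexHull(c)
r=cv2.minAreaRect(h);b=cv2.boxPoints(r);print(cv2.contourArea(h),b.tolist())
P=np.array([onz(w,q,.016,s) for q in b]);print(P.round(4),np.linalg.norm(np.diff(P,axis=0),axis=1),P.mean(0))
for a,q in(((340,205),(326.6,202.4)),((287,227),(314,210))):
    print('fin end',tri([ray(w,a,s),ray(sd,q)]))
crop=cv2.resize(im[130:280,235:395,::-1],None,fx=5,fy=5,interpolation=cv2.INTER_CUBIC)[:600]
crop=cv2.resize(im[135:275,240:390,::-1],None,fx=4,fy=4,interpolation=cv2.INTER_CUBIC)
cv2.polylines(crop,[((b-[240,135])*4).astype(int)],True,(0,255,0),1)
cv2.imwrite('pics/c2.png',crop)
E
```

```text
hsv floor [ 15 168  91] bench [ 18 120 142] [ 18 120 140] rim [ 14 163  72]
9186.5 [[245.9585723876953, 186.10061645507812], [342.2426452636719, 145.98226928710938], [377.6568603515625, 230.97637939453125], [281.3727722167969, 271.0947265625]]
[[0.5588 0.2213 0.016 ]
 [0.6613 0.2638 0.016 ]
 [0.7042 0.172  0.016 ]
 [0.5948 0.1223 0.016 ]] [0.11095845 0.10128826 0.1201647 ] [0.62980153 0.19482439 0.016     ]
fin end (array([0.6601291 , 0.20757677, 0.05008449]), [0.002064647954852991, 0.0020646479548529642])
fin end (array([0.60554092, 0.18572488, 0.05183774]), [0.00022691361140971433, 0.00022691361140956905])
```

View pics/c2.png

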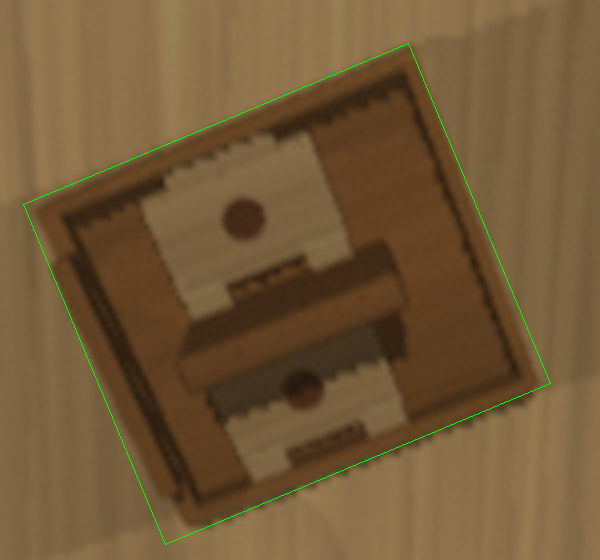

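The box fits the rim well on three corners; the back-right corner is really at crop (190,525). The fin's top face is centred at about crop (293,334), and both blanks lie flat beside it.

```bash
python3 - <<'E'
from h import *
s,d=pickle.load(open('d1.pkl','rb'));s0,d0=pickle.load(open('d0.pkl','rb'));w=d['wrist']
f=lambda x,y,z:onz(w,(240+x/4,135+y/4),z,s)
P=np.array([f(30,207,.016),f(408,48,.016),f(545,383,.016),f(190,525,.016)])
print(P.round(4),P.mean(0),[np.linalg.norm(P[i]-P[i-1]).round(4) for i in range(4)])
for a,b in((0,1),(3,2)):v=P[b]-P[a];print(np.arctan2(v[1],v[0]))
for z in(.05,.056):
  F=np.array([f(178,360,z),f(395,275,z),f(408,305,z),f(190,395,z)]);print(F.mean(0),np.linalg.norm(F[1]-F[0]),np.linalg.norm(F[2]-F[1]),np.arctan2(*(F[1]-F[0])[1::-1]),np.arctan2(*(F[2]-F[3])[1::-1]))
# rack, coarse from first views (deck top .02)
w0=d0['wrist']
for n,p,z in(('deckTL',(137,240),.02),('deckTR',(409,277),.02),('stripL',(168,262),.032),('cheekL end',(411,300),.042),('screw',(380,357),.05),('cheekR end',(391,390),.042)):print(n,onz(w0,p,z,s0).round(4))
q=lambda x,y:(318+x*140/400,185+y*130/371)
for n,p,z in(('deck near-left?',q(420,242),.02),('deck front right',q(478,350),.02),('stripL',q(465,232),.032),('stripR',q(513,322),.032)):
  p=((p[0]-0)-140,p[1]) ;print(n,p,onz(d0['side'],p,z).round(4))
E
```

```text
[[0.5604 0.2206 0.016 ]
 [0.6611 0.2627 0.016 ]
 [0.7026 0.1723 0.016 ]
 [0.6021 0.1284 0.016 ]] [0.63157135 0.19600135 0.016     ] [np.float64(0.1011), np.float64(0.1091), np.float64(0.0996), np.float64(0.1097)]
0.39660854309505617
0.41119956977654304
[0.63140677 0.19432278 0.05      ] 0.058649640399080015 0.008338287441311808 0.3893880380465977 0.4110968169325485
[0.63142325 0.19582878 0.056     ] 0.057563202170323735 0.008183827257464924 0.38938803804659883 0.4110968169325483
deckTL [ 0.5247 -0.0372  0.02  ]
deckTR [ 0.8334 -0.0825  0.02  ]
stripL [ 0.5615 -0.0589  0.032 ]
cheekL end [ 0.8312 -0.1005  0.042 ]
screw [ 0.7994 -0.1698  0.05  ]
cheekR end [ 0.8177 -0.224   0.042 ]
deck near-left? (325.0, 269.7978436657682) [ 0.5208 -0.0476  0.02  ]
deck front right (345.3, 307.64150943396226) [ 0.4985 -0.1994  0.02  ]
stripL (340.75, 266.2938005390836) [ 0.5598 -0.0669  0.032 ]
stripR (357.55, 297.8301886792453) [ 0.5376 -0.1939  0.032 ]
```

Tray: centre (0.632, 0.196), yaw 0.40; sizes and fin height agree with the text. Next I'll look at the rack from behind and above, which also sets the wrist's turn.

>>> step_arm(moves=[[-0.95,-0.42,0,0],[-0.95,-0.42,0,0],[-0.95,-0.42,0,0],[-0.95,-0.42,0,0],[-0.95,-0.42,0,0],[-0.95,-0.42,0,0],[-0.95,-0.42,0,0],[-0.95,-0.42,0,0]])

```text
t: 1.65
position: [0.5016, -0.1152, 0.4048]
tool_rot: [0.708, 0.706, -0.0, 0.0]
contact_force: [0.0, -0.2, 0.8]
opening: 0.0854
grip_force: 0.0
```

>>> step_arm(moves=[[0,0,0,-0.142],[0,0,0,-0.142],[0,0,0,-0.142],[0,0,0,-0.142],[0,0,0,-0.142],[0,0,0,-0.142],[0,0,0,-0.142],[0,0,0,-0.142],[0,0,0,-0.142],[0,0,0,-0.142],[0,0,0,0]])

```text
t: 2.75
position: [0.5024, -0.1139, 0.4045]
tool_rot: [0.076, 0.997, -0.0, -0.0]
contact_force: [-0.2, -0.5, 0.1]
opening: 0.0852
grip_force: 0.0
```

```bash
python3 - <<'E'
from bench import bot, eyes
import cv2,pickle
s=bot.get_state();print(s['t'],s['position'],s['q'].round(2))
d={'wrist':eyes.camera('wrist'),'scene':eyes.camera('scene'),'side':eyes.camera('side')}
pickle.dump((s,d),open('d2.pkl','wb'))
cv2.imwrite('pics/w2.png',d['wrist']['image'][...,::-1])
E
```

```text
2.75 [ 0.50239867 -0.11390947  0.40451668] [ 0.39  0.37 -0.37  2.06  0.19  0.74  1.32]
```

View pics/w2.png

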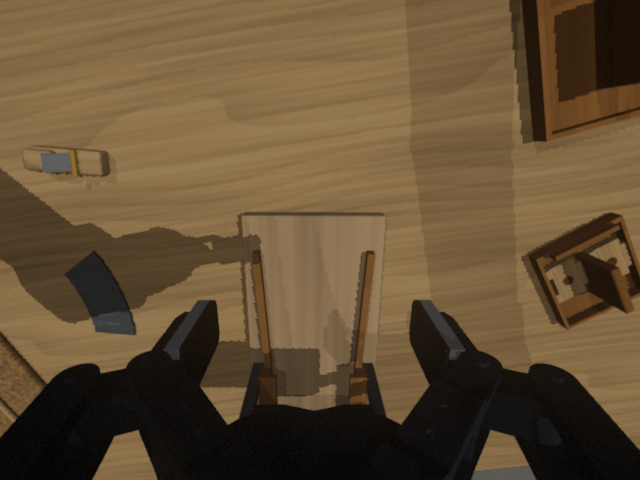

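The rack's entry board spans the picture's middle: front deck corners at (242,214) and (385,213), guide strips starting at (257,251) and (370,251), cheeks beginning near row 375. The plane is at (66,161) and the scraper at (103,295), both off to the side.

```bash
python3 - <<'E'
from h import *
s,d=pickle.load(open('d2.pkl','rb'));w=d['wrist'];im=w['image']
hsv=cv2.cvtColor(im,cv2.COLOR_RGB2HSV)
# strips: saturated brown columns, per row inner edges
L=[];Rr=[]
for v in range(256,360,4):
    m=(hsv[v,:,1]>150)&(hsv[v,:,2]<150)
    a=[x for x in range(248,290) if m[x]];b=[x for x in range(345,380) if m[x]]
    if a and b:L.append((a[0],a[-1],v));Rr.append((b[0],b[-1],v))
print(L[::3],Rr[::3])
for l,r in list(zip(L,Rr))[::4]:
    A=[onz(w,(x,l[2]),.032,s) for x in(l[1]+.5,r[0]-.5)];mid=(A[0]+A[1])/2;print(A[0].round(4),A[1].round(4),'mid',mid.round(4),np.linalg.norm(A[0]-A[1]).round(4))
A=[onz(w,p,.02,s) for p in((242,214),(385,213))];print('front',A,np.linalg.norm(A[0]-A[1]),(A[0]+A[1])/2)
v=A[1]-A[0];print('yaw',np.arctan2(-v[0],v[1]))
cv2.imwrite('pics/c3.png',cv2.resize(im[200:410,230:400,::-1],None,fx=2.8,fy=2.8,interpolation=cv2.INTER_CUBIC))
E
```

```text
[(252, 259, 256), (253, 261, 268), (255, 262, 280), (256, 263, 292), (258, 264, 304), (259, 266, 316), (260, 267, 328), (262, 268, 340), (263, 270, 352)] [(366, 374, 256), (366, 372, 268), (364, 371, 280), (363, 369, 292), (362, 368, 304), (360, 366, 316), (359, 365, 328), (358, 363, 340), (356, 362, 352)]
[ 0.5424 -0.1822  0.032 ] [ 0.5601 -0.0668  0.032 ] mid [ 0.5513 -0.1245  0.032 ] 0.1168
[ 0.5615 -0.1839  0.032 ] [ 0.579  -0.0699  0.032 ] mid [ 0.5702 -0.1269  0.032 ] 0.1153
[ 0.5812 -0.1856  0.032 ] [ 0.5983 -0.0743  0.032 ] mid [ 0.5897 -0.1299  0.032 ] 0.1126
[ 0.6014 -0.1885  0.032 ] [ 0.6184 -0.0776  0.032 ] mid [ 0.6099 -0.133   0.032 ] 0.1121
[ 0.6224 -0.1903  0.032 ] [ 0.639  -0.0822  0.032 ] mid [ 0.6307 -0.1363  0.032 ] 0.1093
[ 0.6442 -0.1922  0.032 ] [ 0.6603 -0.087   0.032 ] mid [ 0.6523 -0.1396  0.032 ] 0.1064
[ 0.6667 -0.1941  0.032 ] [ 0.6824 -0.0919  0.032 ] mid [ 0.6745 -0.143   0.032 ] 0.1034
front [array([ 0.49549958, -0.19408053,  0.02      ]), array([ 0.51811767, -0.03921468,  0.02      ])] 0.1565088185831535 [ 0.50680862 -0.11664761  0.02      ]
yaw -0.14502416820063138
```

View pics/c3.png

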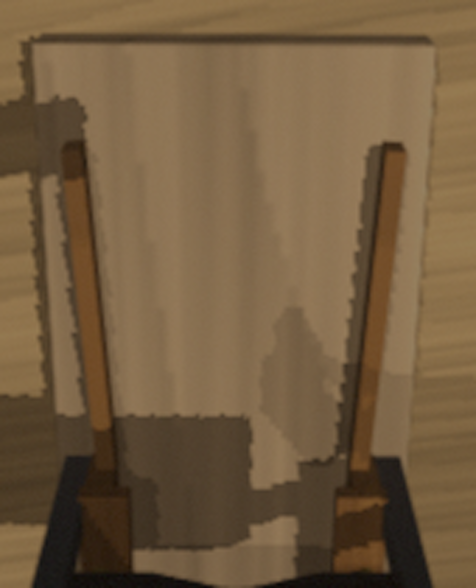

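>>> step_arm(moves=[[-0.224,0.905,0,0],[-0.224,0.905,0,0],[-0.224,0.905,0,0],[-0.224,0.905,0,0],[-0.224,0.905,0,0],[-0.224,0.905,0,0],[-0.224,0.905,0,0],[-0.224,0.905,0,0],[-0.224,0.905,0,0]], fingers=50, force=50)

```text
t: 3.8
position: [0.6318, 0.1993, 0.4046]
tool_rot: [0.077, 0.997, -0.0, 0.0]
contact_force: [0.3, 0.2, 0.3]
opening: 0.0504
grip_force: 0.0
```

>>> step_arm(moves=[[0,0,0.3,-0.138],[0,0,0.6,-0.138],[0,0,0.8,-0.138],[0,0,0.8,-0.138],[0,0,0,0],[0,0,0,0]])

```text
t: 4.4
position: [0.6315, 0.1979, 0.3047]
tool_rot: [-0.197, 0.981, -0.0, -0.001]
contact_force: [0.5, -0.5, -0.2]
opening: 0.0497
grip_force: 0.0
```

```bash
python3 - <<'E'
from h import *
s,d=pickle.load(open('d2.pkl','rb'));w=d['wrist']
s0,d0=pickle.load(open('d0.pkl','rb'))
f=lambda x,y,z:onz(w,(230+x/2.8,200+y/2.8),z,s).round(4)
for p in((80,490),(130,490),(335,490),(385,490)):print(f(*p,.042))
print('start strips',f(72,145,.032),f(393,147,.032))
q=lambda x,y:(318+(x-400)*140/400,185+y*130/371)
for a,b in((((385,213)),q(420,242)),((242,214),q(478,350)),((230+393/2.8,200+147/2.8),q(465,230)),((230+72/2.8,200+145/2.8),q(513,320))):
    print(tri([ray(w,a,s),ray(d0['side'],b)]))
from bench import bot
s=bot.get_state();print(s['position'],R.from_quat(s['tool_rot']).as_matrix().round(3)[:,:2].T,s['q'].round(2))
E
```

```text
[ 0.6897 -0.212   0.042 ]
[ 0.693  -0.1907  0.042 ]
[ 0.7064 -0.103   0.042 ]
[ 0.7096 -0.0816  0.042 ]
start strips [ 0.5369 -0.1854  0.032 ] [ 0.5568 -0.0611  0.032 ]
(array([ 0.52302439, -0.03825142,  0.01086354]), [0.0025151469060085366, 0.0025151469060086793])
(array([ 0.49840602, -0.19584953,  0.0158075 ]), [0.002095663654982829, 0.0020956636549827198])
(array([ 0.56072715, -0.06108981,  0.02840398]), [0.0023946981501122813, 0.002394698150112014])
(array([ 0.54035584, -0.18712285,  0.02641571]), [0.001522135095098347, 0.0015221350950983237])
[0.63145674 0.19790305 0.30468643] [[-0.923 -0.385  0.001]
 [-0.385  0.923  0.   ]] [-0.1   0.68 -0.46  1.81  0.42  0.75  1.19]
```

>>> step_arm(moves=[[0,-0.04,0.7,0],[0,0,0.7,0],[0,0,0.6,0],[0,0,0.5,0],[0,0,0.24,0],[0,0,0,0]])

```text
t: 5.0
position: [0.6322, 0.1968, 0.1955]
tool_rot: [-0.198, 0.98, -0.0, 0.0]
contact_force: [-0.3, 0.0, 0.6]
opening: 0.05
grip_force: 0.0
```

```bash
python3 - <<'E'
from bench import bot, eyes
import cv2,numpy as np
d=eyes.camera('wrist');a=d['image'][...,::-1]
b=eyes.camera('scene')['image'][260:400,270:430,::-1];b=cv2.resize(b,(400,350),interpolation=cv2.INTER_CUBIC)
a=cv2.resize(a,(400,300));a=cv2.copyMakeBorder(a,0,50,0,0,cv2.BORDER_CONSTANT)
cv2.imwrite('pics/g1.png',np.hstack([a,b]))
E
```

```text
(no output)
```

View pics/g1.png

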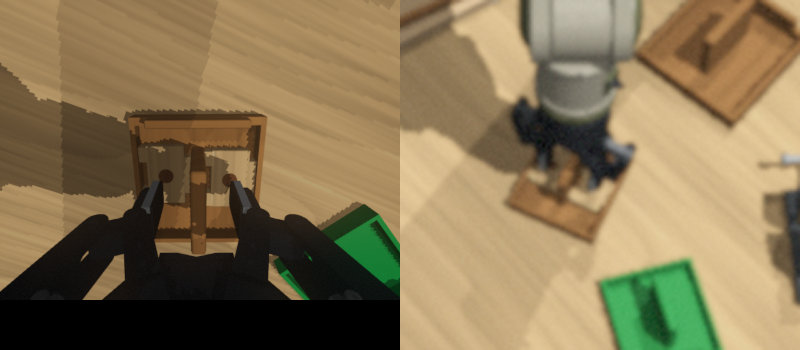

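The fin at (198,190) sits centred between the pads at (152,190) and (243,195), and the blanks are clear. Closing the fingers and lifting.

>>> step_arm(moves=[[0,0,0,0],[0,0,0,0],[0,0,0,0],[0,0,0,0],[0,0,0,0],[0,0,0,0]], fingers=0, force=60)

```text
t: 5.7
position: [0.6321, 0.1968, 0.1961]
tool_rot: [-0.199, 0.98, 0.0, 0.001]
contact_force: [-1.0, -0.2, 5.1]
opening: 0.0093
grip_force: 59.7
```

>>> step_arm(moves=[[0,0,-0.2,0],[0,0,-0.4,0],[0,0,-0.5,0],[0,0,-0.5,0],[0,0,-0.4,0],[0,0,-0.2,0],[0,0,0,0]])

```text
t: 6.4
position: [0.6321, 0.1965, 0.2846]
tool_rot: [-0.199, 0.98, 0.0, 0.001]
contact_force: [0.2, 0.2, -3.4]
opening: 0.0092
grip_force: 58.5
```

>>> step_arm(moves=[[0,0,0,0.07],[0,0,0,0.1],[0,0,0,0.11],[0,0,0,0.11],[0,0,0,0.1],[0,0,0,0.063],[0,0,0,0]])

```text
t: 7.1
position: [0.6315, 0.1966, 0.2821]
tool_rot: [0.076, 0.997, -0.0, -0.001]
contact_force: [0.9, 0.7, -2.9]
opening: 0.0096
grip_force: 58.5
```

>>> step_arm(moves=[[0.05,-0.3,0,0],[0.05,-0.6,0,0],[0.05,-0.8,0,0],[0,-0.8,0,0],[0,-0.8,0,0],[0,-0.8,0,0],[0,-0.8,0,0],[0,-0.8,0,0],[0,-0.8,0,0],[0,-0.8,0,0],[0,-0.6,0,0],[0,-0.325,0,0]])

```text
t: 8.3
position: [0.5749, -0.1312, 0.2828]
tool_rot: [0.077, 0.997, -0.001, -0.001]
contact_force: [-0.2, -0.4, -3.8]
opening: 0.0092
grip_force: 58.7
```

>>> step_arm(moves=[[0,0,0,0],[0,0,0,0]])

```text
t: 8.5
position: [0.5762, -0.1272, 0.2831]
tool_rot: [0.075, 0.997, 0.0, 0.0]
contact_force: [-0.2, 0.7, -3.4]
opening: 0.009
grip_force: 58.7
```

```bash
python3 - <<'E'
from h import *
from bench import bot,eyes
s=bot.get_state();M=R.from_quat(s['tool_rot']).as_matrix()
E=np.array([.577,-.128]);D=E-s['position'][:2]
print(s['t'],s['position'],s['q'].round(2),'yaw',np.arctan2(-M[1,0],-M[0,0]),'dxy tool units',M[:2,0]@D/.04,M[:2,1]@D/.04,M[2])
d={'wrist':eyes.camera('wrist'),'side':eyes.camera('side'),'scene':eyes.camera('scene')};pickle.dump((s,d),open('d3.pkl','wb'))
E
```

```text
8.5 [ 0.57617552 -0.12716341  0.28305422] [ 0.35  0.62 -0.33  2.    0.35  0.58  1.19] yaw -0.1510103649246119 dxy tool units -0.023523893671201196 -0.017575854600943023 [-3.85547744e-05  7.99585847e-04 -9.99999680e-01]
```

>>> step_arm(moves=[[-0.02,-0.02,0.2,0],[0,0,0.4,0],[0,0,0.4,0],[0,0,0.3,0],[0,0,0.15,0],[0,0,0,0],[0,0,0,0]])

```text
t: 9.35
position: [0.5771, -0.1285, 0.2253]
tool_rot: [0.076, 0.997, -0.0, 0.0]
contact_force: [-0.5, 0.1, -3.9]
opening: 0.0092
grip_force: 58.7
```

>>> step_arm(moves=[[0,0,0.08,0],[0,0,0.07,0],[0,0,0,0]])

```text
t: 9.65
position: [0.5768, -0.1288, 0.219]
tool_rot: [0.076, 0.997, -0.0, 0.0]
contact_force: [-0.8, -0.4, -3.4]
opening: 0.0091
grip_force: 58.7
```

>>> step_arm(moves=[[0,0,0.06,0],[0,0,0.0,0]])

```text
t: 9.85
position: [0.5768, -0.1287, 0.2165]
tool_rot: [0.076, 0.997, -0.0, -0.0]
contact_force: [-0.5, -0.3, -3.7]
opening: 0.009
grip_force: 58.7
```

>>> step_arm(moves=[[0,0,0.04,0],[0,0,0.0,0]])

```text
t: 10.05
position: [0.5768, -0.1287, 0.2161]
tool_rot: [0.076, 0.997, -0.0, 0.0]
contact_force: [-3.5, 0.4, 7.9]
opening: 0.0093
grip_force: 60.6
```

>>> step_arm(moves=[[0,0,0.03,0],[0,0,0.0,0]])

```text
t: 10.25
position: [0.5768, -0.1286, 0.216]
tool_rot: [0.076, 0.997, -0.001, 0.001]
contact_force: [-7.1, 0.1, 22.6]
opening: 0.0095
grip_force: 62.8
```

Contact at TCP z 0.216 confirms the 20 mm deck. Easing off, releasing and rising.

>>> step_arm(moves=[[0,0,-0.07,0],[0,0,0,0]])

```text
t: 10.45
position: [0.577, -0.1287, 0.2171]
tool_rot: [0.076, 0.997, -0.0, 0.0]
contact_force: [0.4, 1.2, -4.1]
opening: 0.0092
grip_force: 58.7
```

>>> step_arm(moves=[[0,0,0,0],[0,0,0,0],[0,0,0,0],[0,0,0,0],[0,0,0,0],[0,0,0,0]], fingers=45)

```text
t: 11.05
position: [0.5769, -0.1287, 0.2166]
tool_rot: [0.076, 0.997, -0.0, -0.0]
contact_force: [-0.5, -0.5, 0.3]
opening: 0.0452
grip_force: 0.0
```

>>> step_arm(moves=[[0,0,-0.2,0],[0,0,-0.4,0],[0,0,-0.6,0],[0,0,-0.9,0],[0,0,-0.9,0],[0,0,-0.9,0],[0,0,-0.9,0],[0,0,-0.9,0],[0,0,0,0]])

```text
t: 11.95
position: [0.5775, -0.1284, 0.4502]
tool_rot: [0.076, 0.997, -0.0, 0.004]
contact_force: [0.7, -0.5, -0.3]
opening: 0.0455
grip_force: 0.0
```

```bash
python3 - <<'E'
from h import *
from bench import bot,eyes
s=bot.get_state();print(s['t'],s['position'],s['q'].round(2))
d={n:eyes.camera(n) for n in('wrist','side','scene')};pickle.dump((s,d),open('d4.pkl','wb'))
im=d['wrist']['image'][...,::-1];cv2.imwrite('pics/w4.png',cv2.resize(im,(800,600)))
E
```

```text
11.95 [ 0.57754209 -0.12838023  0.45022832] [ 0.43  0.42 -0.43  1.85  0.22  0.92  1.32]
```

View pics/w4.png

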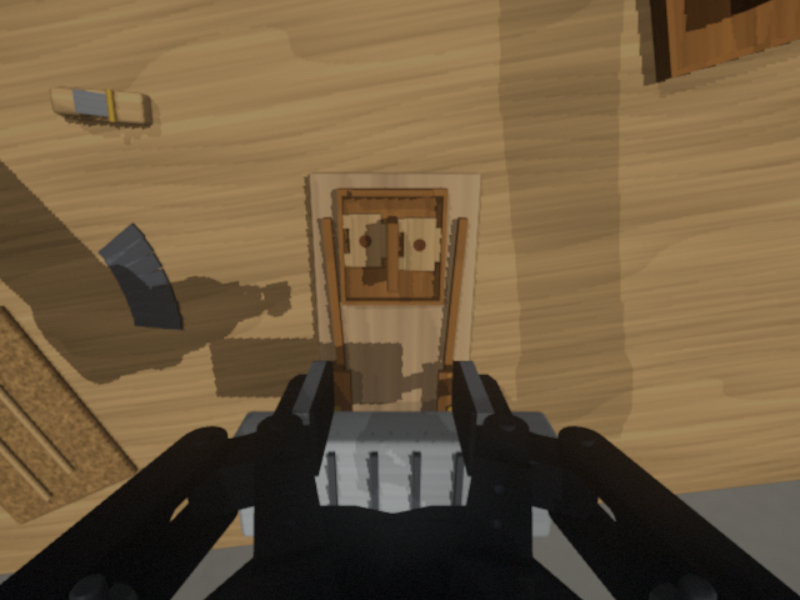

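The tray lies flat on the entry board at (392,245), in line with the strips, with both blanks inside. Moves can't tilt the tool directly. I'll drive to the edge of reach above the rack, where the arm has to lean outward, and check whether the lean persists.

>>> step_arm(moves=[[-0.5,0.1,0,0],[-1,0.1,-0.1,0],[-1,0.1,-0.1,0],[-1,0.1,-0.1,0],[-1,0.1,0,0],[-1,0.1,0,0],[-1,0.1,0,0],[-1,0.1,0,0],[-1,0.1,0,0],[-1,0,0,0]], fingers=0)

```text
t: 13.1
position: [0.9593, -0.1498, 0.4541]
tool_rot: [0.075, 0.997, 0.0, -0.001]
contact_force: [1.6, 0.1, 1.1]
opening: 0.0005
grip_force: 0.0
```

```bash
cat > st.py <<'E'
from h import *
from bench import bot
s=bot.get_state();M=R.from_quat(s['tool_rot']).as_matrix();z=M[:,2]
print(s['t'],s['position'].round(4),s['q'].round(2),'lean',np.degrees(np.arccos(-z[2])).round(1),'az',np.arctan2(z[1],z[0]).round(3),'toolx',M[:,0].round(3),'tooly',M[:,1].round(3),'tip',(s['position']+.173*z).round(4),'F',s['contact_force'].round(1),s['opening'])
E
python3 st.py
```

```text
13.1 [ 0.9593 -0.1498  0.4541] [ 0.2   0.97 -0.34  0.7   0.28  1.5   1.4 ] lean 0.2 az 3.028 toolx [-0.989  0.15   0.003] tooly [ 0.15   0.989 -0.   ] tip [ 0.9588 -0.1497  0.2811] F [1.6 0.1 1.1] 0.000513335690767387
```

>>> step_arm(moves=[[-1,0,0,0],[-1,0,0,0],[-1,0,0,0],[-1,0,0,0]])

```text
t: 13.5
position: [1.0261, -0.1449, 0.4498]
tool_rot: [0.053, 0.999, -0.011, 0.004]
contact_force: [-0.2, 2.8, 0.4]
opening: -0.0002
grip_force: 0.0
```

```bash
python3 st.py
```

```text
13.5 [ 1.0261 -0.1449  0.4498] [ 0.15  1.19 -0.69  0.21  0.67  1.78  1.48] lean 1.3 az -1.275 toolx [-0.994  0.106 -0.009] tooly [ 0.107  0.994 -0.021] tip [ 1.0272 -0.1486  0.2769] F [-0.2  2.8  0.4] -0.00020974093635578087
```

>>> step_arm(moves=[[-1,0,0,0],[-1,0,0,0],[-1,0,0,0],[-1,0,0,0],[0,0,0,0]])

```text
t: 14.0
position: [1.0432, -0.138, 0.4379]
tool_rot: [0.044, 0.999, -0.015, 0.027]
contact_force: [-0.5, -0.7, -0.7]
opening: -0.0002
grip_force: 0.0
```

```bash
python3 st.py
```

```text
14.0 [ 1.0432 -0.138   0.4379] [ 0.11  1.23 -0.61  0.11  0.62  1.76  1.53] lean 3.5 az -0.571 toolx [-0.995  0.086 -0.054] tooly [ 0.088  0.996 -0.029] tip [ 1.0522 -0.1438  0.2653] F [-0.5 -0.7 -0.7] -0.0002137190944472958
```

>>> step_arm(moves=[[-0.5,0,-1,0],[-0.5,0,-1,0],[-0.5,0,-1,0],[-0.5,0,-1,0]])

```text
t: 14.4
position: [1.0276, -0.1343, 0.5059]
tool_rot: [0.043, 0.998, -0.015, 0.043]
contact_force: [-0.3, -1.0, -0.3]
opening: -0.0
grip_force: 0.0
```

```bash
python3 st.py
```

```text
14.4 [ 1.0276 -0.1343  0.5059] [ 0.06  1.18  0.22  0.11 -0.19  1.76  1.58] lean 5.3 az -0.381 toolx [-0.993  0.084 -0.088] tooly [ 0.087  0.996 -0.027] tip [ 1.0423 -0.1402  0.3337] F [-0.3 -1.  -0.3] -1.871033898860082e-05
```

>>> step_arm(moves=[[-0.2,0,-1,0],[-0.2,0,-1,0],[-0.2,0,-1,0],[-0.2,0,-1,0]])

```text
t: 14.8
position: [0.977, -0.1232, 0.6419]
tool_rot: [0.043, 0.996, -0.018, 0.069]
contact_force: [0.1, -0.6, -0.2]
opening: -0.0001
grip_force: 0.0
```

```bash
python3 st.py
```

```text
14.8 [ 0.977  -0.1232  0.6419] [ 0.03  1.07  0.81  0.11 -0.75  1.85  1.62] lean 8.2 az -0.297 toolx [-0.987  0.083 -0.14 ] tooly [ 0.088  0.996 -0.03 ] tip [ 1.0007 -0.1304  0.4707] F [ 0.1 -0.6 -0.2] -6.119791177317549e-05
```

>>> step_arm(moves=[[-1,0,-1,0],[-1,0,-1,0],[-1,0,-1,0],[-1,0,-1,0]])

```text
t: 15.2
position: [0.9478, -0.1115, 0.7277]
tool_rot: [0.042, 0.991, -0.023, 0.129]
contact_force: [0.1, -0.3, 0.1]
opening: 0.0003
grip_force: 0.0
```

```bash
python3 st.py
```

```text
15.2 [ 0.9478 -0.1115  0.7277] [ 0.02  0.99  1.05  0.11 -0.97  1.83  1.62] lean 15.0 az -0.217 toolx [-0.963  0.077 -0.257] tooly [ 0.089  0.995 -0.034] tip [ 0.9916 -0.1211  0.5606] F [ 0.1 -0.3  0.1] 0.00033469466433903
```

>>> step_arm(moves=[[-1,0,-0.5,0],[-1,0,-0.5,0],[-1,0,-0.5,0],[-1,0,-0.5,0]])

```text
t: 15.6
position: [0.9436, -0.1036, 0.7665]
tool_rot: [0.041, 0.981, -0.027, 0.187]
contact_force: [-0.1, 0.3, -0.4]
opening: 0.0001
grip_force: 0.0
```

```bash
python3 st.py
```

```text
15.6 [ 0.9436 -0.1036  0.7665] [ 0.01  0.96  1.06  0.11 -0.98  1.75  1.62] lean 21.8 az -0.183 toolx [-0.927  0.07  -0.369] tooly [ 0.09   0.995 -0.037] tip [ 1.0067 -0.1152  0.6058] F [-0.1  0.3 -0.4] 6.600737174075686e-05
```

>>> step_arm(moves=[[-1,0,-0.5,0],[-1,0,-0.5,0],[-1,0,-0.5,0],[-1,0,-0.5,0],[-1,0,-0.5,0],[-1,0,-0.5,0],[-1,0,-0.5,0],[-1,0,-0.5,0]])

```text
t: 16.4
position: [0.9076, -0.0869, 0.8715]
tool_rot: [0.038, 0.953, -0.035, 0.299]
contact_force: [-0.2, 0.5, 0.4]
opening: 0.0
grip_force: 0.0
```

```bash
python3 st.py
```

```text
16.4 [ 0.9076 -0.0869  0.8715] [-0.02  0.85  1.07  0.11 -0.96  1.62  1.61] lean 35.1 az -0.155 toolx [-0.818  0.051 -0.573] tooly [ 0.092  0.995 -0.043] tip [ 1.0058 -0.1022  0.7299] F [-0.2  0.5  0.4] 4.038880575059427e-06
```

The lean holds: 35.1° with azimuth −0.155, matching the rack. I'll level the finger line with a small turn and come back down behind the tray.

>>> step_arm(moves=[[0.3,0,0,0.075],[0.85,-0.1,0.26,0],[0.85,-0.1,0.26,0],[0.85,-0.1,0.26,0],[0.85,-0.1,0.26,0],[0.85,-0.1,0.26,0],[0.85,-0.1,0.26,0],[0.85,-0.1,0.26,0],[0,0,0,0]])

```text
t: 17.3
position: [0.7525, -0.0923, 0.6779]
tool_rot: [0.071, 0.952, -0.022, 0.298]
contact_force: [-0.5, -0.5, 1.1]
opening: 0.0001
grip_force: 0.0
```

```bash
python3 st.py
```

```text
17.3 [ 0.7525 -0.0923  0.6779] [-0.61  0.58  1.2   1.43 -0.83  0.95  2.1 ] lean 34.7 az -0.15 toolx [-0.813  0.122 -0.57 ] tooly [ 0.149  0.989 -0.   ] tip [ 0.85   -0.107   0.5357] F [-0.5 -0.5  1.1] 0.00011779091092229091
```

>>> step_arm(moves=[[0.9,-0.1,0.28,0],[0.9,-0.1,0.28,0],[0.9,-0.1,0.28,0],[0.9,-0.1,0.28,0],[0.9,-0.1,0.28,0],[0.9,-0.1,0.28,0],[0,0,0,0]])

```text
t: 18.0
position: [0.6129, -0.0962, 0.5006]
tool_rot: [0.07, 0.951, -0.023, 0.299]
contact_force: [0.2, -0.2, -0.4]
opening: -0.0001
grip_force: 0.0
```

```bash
python3 st.py
```

```text
18.0 [ 0.6129 -0.0962  0.5006] [-0.64  0.42  0.99  1.99 -1.    0.45  2.44] lean 34.9 az -0.15 toolx [-0.811  0.121 -0.572] tooly [ 0.148  0.989 -0.001] tip [ 0.7108 -0.111   0.3588] F [ 0.2 -0.2 -0.4] -9.382773664688541e-05
```

>>> step_arm(moves=[[0.9,-0.1,0.28,0],[0.9,-0.1,0.28,0],[0.9,-0.1,0.28,0],[0,0,0,0]])

```text
t: 18.4
position: [0.5546, -0.0997, 0.4254]
tool_rot: [0.071, 0.953, -0.02, 0.294]
contact_force: [0.4, -0.4, 0.6]
opening: -0.0001
grip_force: 0.0
```

```bash
python3 st.py
```

```text
18.4 [ 0.5546 -0.0997  0.4254] [-0.23  0.33  0.39  2.18 -1.04  0.11  2.53] lean 34.3 az -0.143 toolx [-0.817  0.124 -0.564] tooly [0.148 0.989 0.003] tip [ 0.6511 -0.1137  0.2825] F [ 0.4 -0.4  0.6] -5.677180115142851e-05
```

The q6 joint has reached its lower limit with q5 stuck on the wrong side. To go further in, the wrist has to pass over to q5 > 0. A turn about the tool axis should drive q7 to its limit and bring q5 round, and I can turn back afterwards.

>>> step_arm(moves=[[-0.3,0,0,-0.14],[0,0,0,-0.14],[0,0,0,-0.14],[0,0,0,-0.14],[0,0,0,-0.14],[0,0,0,-0.14]])

```text
t: 19.0
position: [0.5692, -0.1016, 0.4375]
tool_rot: [-0.326, 0.898, -0.143, 0.26]
contact_force: [0.8, -0.9, -0.5]
opening: 0.0
grip_force: 0.0
```

```bash
python3 st.py
```

```text
19.0 [ 0.5692 -0.1016  0.4375] [-0.11  0.32  0.22  2.13 -0.28  0.11  2.63] lean 34.4 az -0.154 toolx [-0.653 -0.659 -0.373] tooly [-0.511  0.747 -0.425] tip [ 0.6659 -0.1167  0.2949] F [ 0.8 -0.9 -0.5] 4.482019681423851e-05
```

>>> step_arm(moves=[[0,0,0,-0.14],[0,0,0,-0.14],[0,0,0,-0.14],[0,0,0,-0.14],[0,0,0,-0.14],[0,0,0,-0.14]])

```text
t: 19.6
position: [0.5694, -0.1019, 0.4376]
tool_rot: [-0.663, 0.687, -0.236, 0.178]
contact_force: [0.0, 0.2, -0.4]
opening: -0.0002
grip_force: 0.0
```

```bash
python3 st.py
```

```text
19.6 [ 0.5694 -0.1019  0.4376] [ 0.11  0.31 -0.06  2.11  0.57  0.14  2.63] lean 34.4 az -0.157 toolx [-0.056 -0.996  0.068] tooly [-0.828  0.008 -0.561] tip [ 0.6659 -0.1171  0.2949] F [ 0.   0.2 -0.4] -0.00018624432165786008
```

>>> step_arm(moves=[[0,0,0,-0.14],[0,0,0,-0.14],[0,0,0,-0.14],[0,0,0,-0.14],[0,0,0,-0.14],[0,0,0,-0.14],[0,0,0,-0.14]])

```text
t: 20.3
position: [0.5656, -0.0871, 0.4059]
tool_rot: [0.882, -0.383, 0.268, -0.061]
contact_force: [0.1, 1.3, -4.3]
opening: -0.0001
grip_force: 0.0
```

```bash
cat > go.py <<'E'
import sys
from h import *
from bench import bot
s=bot.get_state();M=R.from_quat(s['tool_rot']).as_matrix()
T=np.array([float(a) for a in sys.argv[1:4]]);print('units',(M.T@(T-s['position'])/.04).round(3))
E
python3 st.py; python3 go.py .47 -.10 .30
```

```text
20.3 [ 0.5656 -0.0871  0.4059] [ 0.86  0.63 -1.23  2.1   1.45  0.75  2.63] lean 31.9 az -0.185 toolx [ 0.563 -0.709  0.426] tooly [-0.643 -0.699 -0.314] tip [ 0.6555 -0.1039  0.2591] F [ 0.1  1.3 -4.3] -0.0001239781810573601
units [-2.241  2.593  1.037]
```

>>> step_arm(moves=[[-0.35,0.49,-0.16,0],[-0.35,0.49,-0.16,0],[-0.35,0.49,-0.16,0],[-0.35,0.49,-0.16,0]])

```text
t: 20.7
position: [0.4695, -0.0997, 0.3776]
tool_rot: [0.882, -0.384, 0.266, -0.062]
contact_force: [0.1, -0.5, -0.1]
opening: 0.0001
grip_force: 0.0
```

```bash
python3 st.py; python3 go.py .42 -.09 .30
```

```text
20.7 [ 0.4695 -0.0997  0.3776] [ 0.95  0.56 -1.23  2.32  1.61  0.65  2.41] lean 31.7 az -0.18 toolx [ 0.564 -0.71   0.421] tooly [-0.644 -0.697 -0.314] tip [ 0.5588 -0.116   0.2304] F [ 0.1 -0.5 -0.1] 8.148473349829289e-05
units [-1.686  1.237  0.99 ]
```

>>> step_arm(moves=[[-0.4,0.3,0.1,0.14],[0,0,0,0.14],[0,0,0,0.14],[0,0,0,0.14],[0,0,0,0.14],[0,0,0,0.14],[0,0,0,0.14],[0,0,0,0.14],[0,0,0,0.14],[0,0,0,0.14]])

```text
t: 21.7
position: [0.4562, -0.0969, 0.3646]
tool_rot: [-0.427, 0.862, -0.163, 0.219]
contact_force: [0.0, -0.4, 0.2]
opening: 0.0002
grip_force: 0.0
```

```bash
python3 st.py; python3 go.py .42 -.09 .30
```

```text
21.7 [ 0.4562 -0.0969  0.3646] [ 0.95  0.59 -1.26  2.36  1.67  0.69  0.94] lean 31.7 az -0.182 toolx [-0.54  -0.807 -0.238] tooly [-0.664  0.582 -0.469] tip [ 0.5456 -0.1133  0.2174] F [ 0.  -0.4  0.2] 0.00019633511850652185
units [0.734 1.458 0.89 ]
```

>>> step_arm(moves=[[0,0,0,0.135],[0,0,0,0.135],[0,0,0,0.135],[0,0,0,0.135],[0,0,0,0.135],[0,0,0,0.135],[0,0,0,0.135],[0,0,0,0.135],[0,0,0,0]])

```text
t: 22.6
position: [0.4558, -0.0966, 0.3646]
tool_rot: [0.075, 0.959, -0.028, 0.272]
contact_force: [0.5, -0.0, -0.9]
opening: 0.0001
grip_force: 0.0
```

```bash
python3 st.py; python3 go.py .39 -.10 .30; python3 - <<'E'
from h import *
# tray pose check from d4 wrist image: outer rim corners (view scaled by 1.25)
s,d=pickle.load(open('d4.pkl','rb'));w=d['wrist']
f=lambda x,y,z:onz(w,(x/1.25,y/1.25),z,s)
P=[f(336,188,.048),f(448,188,.048),f(340,304,.036),f(447,304,.036)];P=np.array(P);print(P.round(4))
E
```

```text
22.6 [ 0.4558 -0.0966  0.3646] [ 0.96  0.59 -1.27  2.36  1.67  0.7  -0.14] lean 31.7 az -0.18 toolx [-0.841  0.129 -0.525] tooly [ 0.159  0.987 -0.013] tip [ 0.5453 -0.1129  0.2174] F [ 0.5 -0.  -0.9] 9.277785960718546e-05
units [ 2.221 -0.324  0.531]
[[ 0.5128 -0.1694  0.048 ]
 [ 0.5275 -0.0735  0.048 ]
 [ 0.6215 -0.1885  0.036 ]
 [ 0.6374 -0.0852  0.036 ]]
```

>>> step_arm(moves=[[0.53,-0.065,0.145,0],[0.53,-0.065,0.145,0],[0.53,-0.065,0.145,0],[0.53,-0.065,0.145,0],[0,0,0,0]])

```text
t: 23.1
position: [0.392, -0.0981, 0.2986]
tool_rot: [0.071, 0.96, -0.028, 0.269]
contact_force: [-0.1, 0.3, 0.3]
opening: -0.0003
grip_force: 0.0
```

```bash
python3 st.py; python3 go.py .394 -.098 .22;python3 go.py .394 -.098 .182
```

```text
23.1 [ 0.392  -0.0981  0.2986] [ 0.91  0.71 -1.26  2.55  1.94  0.86 -0.45] lean 31.4 az -0.176 toolx [-0.845  0.121 -0.521] tooly [ 0.151  0.988 -0.015] tip [ 0.4808 -0.1139  0.151 ] F [-0.1  0.3  0.3] -0.0002893828469578096
units [0.982 0.04  1.702]
units [1.477 0.054 2.513]
```

>>> step_arm(moves=[[0.24,0.01,0.42,0],[0.24,0.01,0.42,0],[0.24,0.01,0.42,0],[0.24,0.01,0.42,0],[0,0,0,0]])

```text
t: 23.6
position: [0.4121, -0.1016, 0.2267]
tool_rot: [0.072, 0.962, -0.026, 0.263]
contact_force: [0.7, 0.1, 0.2]
opening: -0.0002
grip_force: 0.0
```

```bash
python3 st.py; python3 go.py .394 -.098 .182
```

```text
23.6 [ 0.4121 -0.1016  0.2267] [ 0.87  0.99 -1.29  2.56  2.03  1.12 -0.45] lean 30.7 az -0.173 toolx [-0.851  0.125 -0.51 ] tooly [ 0.152  0.988 -0.012] tip [ 0.4991 -0.1167  0.0779] F [0.7 0.1 0.2] -0.0002166224554398393
units [0.967 0.032 0.725]
```

Coming down behind the tray is right at the arm's inner reach limit. I'll use the leaned fingers to grip the fin and draw the tray about 45 mm forward first, keeping it outside the slot.

>>> step_arm(moves=[[-0.25,0,-0.43,0],[-0.8,0,0.1,0],[-0.85,0,0.4,0],[0,0,0,0],[0,0,0,0]], fingers=45)

```text
t: 24.1
position: [0.4773, -0.1114, 0.2665]
tool_rot: [0.072, 0.961, -0.027, 0.266]
contact_force: [-0.5, -0.5, 0.5]
opening: 0.0449
grip_force: 0.0
```

```bash
python3 st.py; python3 go.py .480 -.112 .194
python3 - <<'E'
from h import *
from bench import bot,eyes
s=bot.get_state();d=eyes.camera('wrist')
# where tray corners and fin ends should appear vs brown mask
c=np.array([.577,-.1285]);y=-.151;ex=np.array([np.cos(y),np.sin(y)]);ey=np.array([-ex[1],ex[0]])
for n,a,b,z in(('BL',-.055,.05,.036),('BR',-.055,-.05,.036),('finback',-.03,0,.076)):
    print(n,proj(d,np.r_[c+a*ex+b*ey,z],s).round(1))
hsv=cv2.cvtColor(d['image'],cv2.COLOR_RGB2HSV);m=((hsv[...,1]>150)&(hsv[...,2]<160)&(hsv[...,2]>40)).astype(np.uint8)
for v in range(100,300,20):
    x=np.flatnonzero(m[v]);r=np.split(x,np.flatnonzero(np.diff(x)>2)+1);print(v,[(int(k[0]),int(k[-1])) for k in r if len(k)>2])
E
```

```text
24.1 [ 0.4773 -0.1114  0.2665] [ 0.89  0.89 -1.26  2.39  1.91  0.94 -0.26] lean 31.0 az -0.175 toolx [-0.848  0.124 -0.515] tooly [ 0.152  0.988 -0.013] tip [ 0.565  -0.1269  0.1182] F [-0.5 -0.5  0.5] 0.04491260178932174
units [0.873 0.019 1.589]
BL [409.7 133.2]
BR [227.7 132.2]
finback [317.7 216.5]
100 []
120 [(230, 398)]
140 [(228, 404)]
160 [(213, 226), (234, 239), (299, 323), (381, 389), (394, 400), (419, 426)]
180 [(216, 231), (237, 252), (308, 323), (390, 395), (412, 424)]
200 [(223, 237), (241, 249), (307, 329), (346, 361), (385, 390), (405, 416)]
220 [(229, 323), (373, 376), (380, 386), (394, 409)]
240 [(237, 381), (392, 401)]
260 [(243, 256), (308, 322), (381, 393)]
280 [(250, 262), (378, 385)]
```

>>> step_arm(moves=[[0.175,0,0.32,0],[0.175,0,0.32,0],[0.175,0,0.32,0],[0.175,0,0.32,0],[0.175,0,0.31,0],[0,0,0,0]])

```text
t: 24.75
position: [0.4778, -0.1122, 0.1911]
tool_rot: [0.071, 0.962, -0.026, 0.263]
contact_force: [-1.0, 0.2, 0.7]
opening: 0.0449
grip_force: 0.0
```

>>> step_arm(moves=[[0,0,0,0],[0,0,0,0],[0,0,0,0],[0,0,0,0],[0,0,0,0],[0,0,0,0]], fingers=0, force=30)

```text
t: 25.35
position: [0.4786, -0.1122, 0.1935]
tool_rot: [0.071, 0.961, -0.026, 0.266]
contact_force: [-2.8, -1.1, 6.3]
opening: 0.0098
grip_force: 29.8
```

```bash
python3 st.py
```

```text
25.35 [ 0.4786 -0.1122  0.1935] [ 0.84  1.05 -1.19  2.42  2.09  1.06 -0.36] lean 31.0 az -0.171 toolx [-0.849  0.123 -0.514] tooly [ 0.151  0.989 -0.012] tip [ 0.5663 -0.1274  0.0451] F [-2.8 -1.1  6.3] 0.009818715118022582
```

>>> step_arm(moves=[[-0.12,0,0.065,0],[-0.12,0,0.072,0],[-0.12,0,0.072,0],[-0.12,0,0.072,0]])

```text
t: 25.75
position: [0.4997, -0.1152, 0.1935]
tool_rot: [0.07, 0.961, -0.025, 0.265]
contact_force: [-8.9, 1.2, 9.1]
opening: 0.0096
grip_force: 31.2
```

>>> step_arm(moves=[[-0.12,0,0.072,0],[-0.12,0,0.072,0],[-0.12,0,0.072,0],[-0.12,0,0.072,0],[0,0,0,0]])

```text
t: 26.25
position: [0.5229, -0.1186, 0.1936]
tool_rot: [0.071, 0.961, -0.025, 0.265]
contact_force: [-1.2, 1.7, 4.0]
opening: 0.0098
grip_force: 29.2
```

```bash
python3 st.py
```

```text
26.25 [ 0.5229 -0.1186  0.1936] [ 0.83  1.05 -1.17  2.32  2.06  1.   -0.27] lean 30.9 az -0.169 toolx [-0.849  0.123 -0.514] tooly [ 0.15   0.989 -0.011] tip [ 0.6105 -0.1336  0.0452] F [-1.2  1.7  4. ] 0.009756269802164248
```

>>> step_arm(moves=[[0,0,0,0],[0,0,0,0],[0,0,0,0],[0,0,0,0],[0,0,0,0]], fingers=45)

```text
t: 26.75
position: [0.5227, -0.1192, 0.1926]
tool_rot: [0.072, 0.961, -0.026, 0.265]
contact_force: [0.1, -0.8, -0.5]
opening: 0.045
grip_force: 0.0
```

>>> step_arm(moves=[[-0.19,0,-0.32,0],[-0.19,0,-0.32,0],[-0.19,0,-0.32,0],[-0.19,0,-0.32,0],[0.395,0,-0.237,0],[0.395,0,-0.237,0],[0.395,0,-0.237,0],[0.395,0,-0.237,0],[0,0,0,0]])

```text
t: 27.65
position: [0.4479, -0.1071, 0.2521]
tool_rot: [0.071, 0.962, -0.026, 0.264]
contact_force: [-0.9, 0.4, -1.0]
opening: 0.0453
grip_force: 0.0
```

>>> step_arm(moves=[[0,0,0,0],[0,0,0,0],[0,0,0,0]], fingers=0)

```text
t: 27.95
position: [0.4506, -0.1073, 0.2523]
tool_rot: [0.072, 0.961, -0.026, 0.265]
contact_force: [0.4, -0.5, -0.5]
opening: 0.0017
grip_force: 0.0
```

```bash
python3 st.py
cat > tr.py <<'E'
from h import *
from bench import bot,eyes
s=bot.get_state();d=eyes.camera('wrist');pickle.dump((s,d),open('dt.pkl','wb'))
hsv=cv2.cvtColor(d['image'],cv2.COLOR_RGB2HSV);m=((hsv[...,1]>150)&(hsv[...,2]<160)&(hsv[...,2]>40)).astype(np.uint8)
m[:, :60]=0
for v in range(60,300,10):
    x=np.flatnonzero(m[v]);
    if len(x)<3:continue
    r=np.split(x,np.flatnonzero(np.diff(x)>2)+1);print(v,[(int(k[0]),int(k[-1])) for k in r if len(k)>2])
c=np.array([.6213,-.1349]);y=-.151;ex=np.array([np.cos(y),np.sin(y)]);ey=np.array([-ex[1],ex[0]])
for n,a,b,z in(('backtop L',-.055,.036,.048),('backtop R',-.055,-.036,.048),('BL',-.055,.05,.036),('BR',-.055,-.05,.036),('bottom L',-.055,.05,.02),('bottom R',-.055,-.05,.02)):
    print(n,proj(d,np.r_[c+a*ex+b*ey,z],s).round(1))
E
python3 tr.py
```

```text
27.95 [ 0.4506 -0.1073  0.2523] [ 0.87  0.89 -1.23  2.46  1.98  0.96 -0.37] lean 30.9 az -0.172 toolx [-0.849  0.125 -0.513] tooly [ 0.152  0.988 -0.012] tip [ 0.5382 -0.1225  0.1039] F [ 0.4 -0.5 -0.5] 0.0016594850875413453
210 [(216, 231), (418, 420)]
220 [(217, 234), (409, 420)]
230 [(221, 237), (245, 386), (406, 416)]
240 [(225, 240), (243, 387), (401, 412)]
250 [(228, 253), (262, 385), (395, 408)]
260 [(233, 253), (309, 321), (377, 382), (393, 403)]
270 [(236, 263), (309, 327), (375, 380), (385, 399)]
280 [(240, 259), (309, 321), (342, 351), (373, 377), (383, 395)]
290 [(244, 260), (311, 318), (364, 375), (378, 391)]
backtop L [371.8 252.9]
backtop R [262.8 252. ]
BL [390.5 239.4]
BR [244.5 238.3]
bottom L [387.4 222.6]
bottom R [247.8 221.6]
```

>>> step_arm(moves=[[0.187,0,0.313,0],[0.187,0,0.313,0],[0.187,0,0.313,0],[0.187,0,0.313,0],[0.15,0,0.25,0],[0,0,0,0]])

```text
t: 28.6
position: [0.4497, -0.108, 0.1809]
tool_rot: [0.072, 0.962, -0.025, 0.264]
contact_force: [-0.2, -0.2, -0.7]
opening: 0.0
grip_force: 0.0
```

```bash
python3 st.py
```

```text
28.6 [ 0.4497 -0.108   0.1809] [ 0.82  1.06 -1.16  2.48  2.15  1.1  -0.45] lean 30.7 az -0.171 toolx [-0.85   0.125 -0.511] tooly [ 0.151  0.988 -0.011] tip [ 0.5368 -0.123   0.0322] F [-0.2 -0.2 -0.7] 4.462034322213724e-05
```

>>> step_arm(moves=[[-0.215,0,0.128,0],[-0.172,0,0.102,0],[-0.13,0,0.077,0],[-0.13,0,0.077,0],[-0.13,0,0.077,0]])

```text
t: 29.1
position: [0.4854, -0.1136, 0.183]
tool_rot: [0.071, 0.961, -0.026, 0.265]
contact_force: [-5.3, 0.4, 5.4]
opening: 0.0002
grip_force: 2.8
```

```bash
python3 st.py; python3 - <<'E'
from h import *
s,d=pickle.load(open('d0.pkl','rb'));w=d['wrist']
for v in (325,332,340):print(v,[(u,*map(int,w['image'][v,u])) for u in range(350,404,3)])
O=np.array([.6997,-.1468]);ex=np.array([np.cos(.152),-np.sin(.152)])
for u in (360,365,370,375,380,385): 
  for z in(.02,.038,.046):
    p=onz(w,(u,332),z,s)[:2]-O;print(u,z,(p@ex).round(4),end=' ')
  print()
E
```

```text
29.1 [ 0.4854 -0.1136  0.183 ] [ 0.82  1.05 -1.15  2.4   2.12  1.04 -0.38] lean 30.9 az -0.171 toolx [-0.85   0.123 -0.513] tooly [ 0.151  0.989 -0.012] tip [ 0.5728 -0.1287  0.0345] F [-5.3  0.4  5.4] 0.00018817294125231086
325 [(350, 66, 52, 37), (353, 65, 51, 36), (356, 66, 51, 36), (359, 66, 52, 37), (362, 64, 51, 36), (365, 61, 48, 32), (368, 63, 50, 35), (371, 31, 22, 13), (374, 33, 21, 5), (377, 37, 25, 17), (380, 35, 24, 13), (383, 35, 22, 13), (386, 62, 48, 33), (389, 64, 52, 35), (392, 66, 52, 37), (395, 66, 51, 34), (398, 125, 102, 73), (401, 130, 104, 68)]
332 [(350, 62, 50, 34), (353, 64, 51, 35), (356, 63, 49, 35), (359, 64, 50, 36), (362, 63, 50, 34), (365, 62, 47, 33), (368, 36, 25, 16), (371, 32, 24, 16), (374, 36, 23, 11), (377, 37, 24, 15), (380, 37, 24, 18), (383, 50, 35, 20), (386, 66, 52, 38), (389, 65, 51, 36), (392, 65, 51, 35), (395, 65, 50, 35), (398, 123, 98, 66), (401, 127, 102, 68)]
340 [(350, 66, 52, 37), (353, 69, 54, 39), (356, 68, 53, 38), (359, 68, 54, 38), (362, 68, 54, 38), (365, 59, 46, 31), (368, 30, 17, 11), (371, 35, 23, 11), (374, 33, 19, 8), (377, 34, 22, 11), (380, 35, 21, 9), (383, 66, 51, 35), (386, 64, 51, 35), (389, 65, 51, 35), (392, 64, 50, 34), (395, 92, 72, 48), (398, 131, 105, 69), (401, 125, 101, 65)]
360 0.02 0.0804 360 0.038 0.0758 360 0.046 0.0737 
365 0.02 0.0865 365 0.038 0.0816 365 0.046 0.0794 
370 0.02 0.0926 370 0.038 0.0873 370 0.046 0.085 
375 0.02 0.0986 375 0.038 0.0931 375 0.046 0.0906 
380 0.02 0.1047 380 0.038 0.0989 380 0.046 0.0962 
385 0.02 0.1108 385 0.038 0.1046 385 0.046 0.1019
```

>>> step_arm(moves=[[-0.107,0,0.066,0],[-0.107,0,0.066,0],[-0.107,0,0.066,0],[-0.107,0,0.066,0],[-0.107,0,0.066,0],[-0.107,0,0.066,0]])

```text
t: 29.7
position: [0.5151, -0.118, 0.1826]
tool_rot: [0.071, 0.961, -0.026, 0.265]
contact_force: [-5.3, 1.0, 5.1]
opening: 0.0
grip_force: 3.1
```

```bash
python3 st.py; python3 tr.py | head -30
```

```text
29.7 [ 0.5151 -0.118   0.1826] [ 0.82  1.05 -1.13  2.34  2.1   1.   -0.32] lean 30.9 az -0.171 toolx [-0.85   0.123 -0.513] tooly [ 0.15   0.989 -0.012] tip [ 0.6026 -0.1332  0.0341] F [-5.3  1.   5.1] 4.420982534603913e-05
200 [(164, 166)]
210 [(143, 171)]
220 [(138, 176)]
230 [(142, 173), (176, 181), (483, 504)]
240 [(149, 178), (181, 184), (477, 497)]
250 [(155, 186), (470, 490)]
260 [(162, 190), (464, 482)]
270 [(169, 178), (181, 202), (458, 475)]
280 [(175, 191), (195, 199), (202, 207), (451, 468)]
290 [(181, 213), (222, 298), (330, 337), (341, 348), (351, 357), (363, 389), (393, 396), (399, 409), (442, 461)]
backtop L [416.2 288.7]
backtop R [223.4 286.7]
BL [445.8 263.3]
BR [194.3 260.9]
bottom L [436.5 233.5]
bottom R [203.6 231.4]
```

>>> step_arm(moves=[[-0.107,0,0.066,0],[-0.107,0,0.066,0],[-0.107,0,0.066,0],[-0.107,0,0.066,0],[-0.107,0,0.066,0],[-0.107,0,0.066,0]])

```text
t: 30.35
position: [0.5449, -0.1226, 0.1821]
tool_rot: [0.071, 0.961, -0.026, 0.265]
contact_force: [-5.4, 0.6, 5.4]
opening: 0.0001
grip_force: 3.0
```

```bash
python3 st.py
```

```text
30.35 [ 0.5449 -0.1226  0.1821] [ 0.81  1.05 -1.11  2.27  2.07  0.96 -0.26] lean 30.9 az -0.171 toolx [-0.85   0.123 -0.513] tooly [ 0.151  0.989 -0.012] tip [ 0.6324 -0.1377  0.0336] F [-5.4  0.6  5.4] 0.00014118609932743778
```

>>> step_arm(moves=[[-0.08,0,0.049,0],[-0.08,0,0.049,0],[-0.08,0,0.049,0],[-0.054,0,0.033,0],[-0.032,0,0.02,0]])

```text
t: 30.85
position: [0.5601, -0.1249, 0.1819]
tool_rot: [0.071, 0.961, -0.026, 0.265]
contact_force: [-5.7, 0.8, 5.3]
opening: 0.0001
grip_force: 3.1
```

>>> step_arm(moves=[[-0.032,0,0.02,0],[-0.032,0,0.02,0],[0,0,0,0]])

```text
t: 31.15
position: [0.5631, -0.1253, 0.1818]
tool_rot: [0.071, 0.961, -0.026, 0.265]
contact_force: [-4.7, 0.8, 3.6]
opening: 0.0001
grip_force: 2.0
```

```bash
python3 st.py
```

```text
31.15 [ 0.5631 -0.1253  0.1818] [ 0.8   1.05 -1.1   2.23  2.05  0.94 -0.23] lean 30.9 az -0.171 toolx [-0.849  0.123 -0.513] tooly [ 0.151  0.988 -0.012] tip [ 0.6506 -0.1405  0.0334] F [-4.7  0.8  3.6] 0.0001058474815736345
```

>>> step_arm(moves=[[-0.026,0,0.016,0],[-0.026,0,0.016,0],[-0.026,0,0.016,0],[-0.026,0,0.016,0]])

```text
t: 31.55
position: [0.5677, -0.1261, 0.1816]
tool_rot: [0.071, 0.961, -0.026, 0.265]
contact_force: [-5.6, 0.1, 4.6]
opening: -0.0003
grip_force: 2.8
```

>>> step_arm(moves=[[-0.026,0,0.016,0],[-0.017,0,0.01,0]])

```text
t: 31.75
position: [0.5697, -0.1264, 0.1816]
tool_rot: [0.071, 0.961, -0.026, 0.265]
contact_force: [-5.2, 1.3, 5.2]
opening: 0.0003
grip_force: 2.9
```

>>> step_arm(moves=[[-0.017,0,0.01,0],[-0.017,0,0.01,0]])

```text
t: 31.95
position: [0.5713, -0.1266, 0.1816]
tool_rot: [0.071, 0.961, -0.026, 0.265]
contact_force: [-6.2, 1.8, 4.6]
opening: 0.0
grip_force: 2.9
```

>>> step_arm(moves=[[-0.017,0,0.01,0]])

```text
t: 32.05
position: [0.5721, -0.1268, 0.1816]
tool_rot: [0.071, 0.961, -0.026, 0.265]
contact_force: [-5.7, 0.9, 4.8]
opening: -0.0001
grip_force: 2.8
```

>>> step_arm(moves=[[-0.017,0,0.01,0],[-0.017,0,0.01,0],[-0.017,0,0.01,0]])

```text
t: 32.35
position: [0.5744, -0.1271, 0.1816]
tool_rot: [0.071, 0.961, -0.026, 0.265]
contact_force: [-5.3, 0.0, 5.2]
opening: -0.0001
grip_force: 2.8
```

>>> step_arm(moves=[[-0.017,0,0.01,0],[-0.017,0,0.01,0]])

```text
t: 32.55
position: [0.576, -0.1273, 0.1816]
tool_rot: [0.071, 0.961, -0.026, 0.265]
contact_force: [-4.6, 1.4, 5.0]
opening: 0.0002
grip_force: 2.8
```

>>> step_arm(moves=[[-0.017,0,0.01,0],[-0.017,0,0.01,0]])

```text
t: 32.75
position: [0.5775, -0.1276, 0.1816]
tool_rot: [0.071, 0.961, -0.026, 0.265]
contact_force: [-6.4, 1.1, 4.7]
opening: 0.0002
grip_force: 2.7
```

>>> step_arm(moves=[[-0.017,0,0.01,0],[-0.017,0,0.01,0]])

```text
t: 32.95
position: [0.5791, -0.1278, 0.1816]
tool_rot: [0.071, 0.961, -0.026, 0.265]
contact_force: [-5.9, 0.6, 4.4]
opening: 0.0
grip_force: 2.7
```

>>> step_arm(moves=[[-0.017,0,0.01,0],[-0.017,0,0.01,0]])

```text
t: 33.15
position: [0.5807, -0.1281, 0.1816]
tool_rot: [0.071, 0.961, -0.026, 0.265]
contact_force: [-5.6, 1.7, 4.6]
opening: -0.0001
grip_force: 2.7
```

>>> step_arm(moves=[[-0.017,0,0.01,0],[-0.017,0,0.01,0]])

```text
t: 33.35
position: [0.5822, -0.1283, 0.1816]
tool_rot: [0.071, 0.961, -0.026, 0.265]
contact_force: [-5.9, 0.8, 4.2]
opening: 0.0001
grip_force: 2.6
```

>>> step_arm(moves=[[-0.017,0,0.01,0],[-0.017,0,0.01,0]])

```text
t: 33.55
position: [0.5838, -0.1286, 0.1816]
tool_rot: [0.071, 0.961, -0.026, 0.265]
contact_force: [-5.0, 0.1, 4.0]
opening: -0.0001
grip_force: 2.6
```

>>> step_arm(moves=[[-0.017,0,0.01,0],[-0.017,0,0.01,0]])

```text
t: 33.75
position: [0.5845, -0.1286, 0.1816]
tool_rot: [0.071, 0.961, -0.026, 0.264]
contact_force: [-13.7, -0.0, 11.4]
opening: 0.0002
grip_force: 6.8
```

Force has jumped from 5 to 13.7 N and the motion has stalled, at the expected distance. One tiny confirming step.

>>> step_arm(moves=[[-0.007,0,0.004,0],[0,0,0,0]])

```text
t: 33.95
position: [0.5846, -0.1286, 0.1817]
tool_rot: [0.071, 0.962, -0.026, 0.264]
contact_force: [-12.6, 1.2, 10.1]
opening: -0.0001
grip_force: 6.2
```

```bash
python3 st.py; python3 - <<'E'
from h import *
from bench import bot,eyes
# blanks inside the tray: pale patches seen by scene/side/wrist
s=bot.get_state();d={n:eyes.camera(n) for n in('wrist','side','scene')};pickle.dump((s,d),open('d5.pkl','wb'))
O=np.array([.6997,-.1468]);ex=np.array([np.cos(.152),-np.sin(.152)]);ey=np.array([-ex[1],ex[0]])
for n in('wrist','side','scene'):
    c=d[n];print(n)
    for a,b,z in((-.02,0,.048),(.035,.025,.033),(.035,-.025,.033),(.005,0,.076)):
        u=proj(c,np.r_[O+a*ex+b*ey,z],s);i=np.round(u).astype(int);ok=0<=i[0]<640 and 0<=i[1]<480
        print(u.round(0),c['image'][i[1],i[0]] if ok else '')
E
```

```text
33.95 [ 0.5846 -0.1286  0.1817] [ 0.79  1.05 -1.09  2.18  2.03  0.91 -0.18] lean 30.8 az -0.171 toolx [-0.85   0.123 -0.512] tooly [ 0.15   0.989 -0.012] tip [ 0.6718 -0.1437  0.033 ] F [-12.6   1.2  10.1] -7.319421238914924e-05
wrist
[319. 341.] [26 25 21]
[358. 357.] [20 18 19]
[278. 356.] [18 17 15]
[318. 421.] [16 16 16]
side
[393. 265.] [63 44 29]
[407. 259.] [69 48 29]
[415. 270.] [43 43 45]
[402. 255.] [63 44 27]
scene
[247. 256.] [91 94 92]
[234. 273.] [157 132  93]
[226. 261.] [134  94  59]
[238. 254.] [72 49 29]
```

>>> step_arm(moves=[[-0.015,0,0.009,0],[0,0,0,0]])

```text
t: 34.3
position: [0.5848, -0.1286, 0.1817]
tool_rot: [0.071, 0.962, -0.026, 0.264]
contact_force: [-15.5, 1.2, 12.0]
opening: 0.0001
grip_force: 7.8
```

Firm at 15.5 N with no motion, so this is the stop. Backing off straight.

>>> step_arm(moves=[[0.02,0,-0.012,0],[0.04,0,-0.024,0],[0.1,0,-0.06,0],[0.2,0,-0.12,0],[0.35,0,-0.21,0],[0.35,0,-0.21,0],[0.35,0,-0.21,0],[0,0,-0.5,0],[0,0,0,0]])

```text
t: 35.2
position: [0.5103, -0.1171, 0.1997]
tool_rot: [0.071, 0.961, -0.026, 0.265]
contact_force: [0.8, 0.8, 0.1]
opening: -0.0005
grip_force: 0.0
```

```bash
python3 st.py; python3 - <<'E'
from h import *
from bench import bot,eyes
s=bot.get_state();d={n:eyes.camera(n) for n in('wrist','side','scene')};pickle.dump((s,d),open('d6.pkl','wb'))
w=d['wrist'];hsv=cv2.cvtColor(w['image'],cv2.COLOR_RGB2HSV)
O=np.array([.6997,-.1468]);ex=np.array([np.cos(.152),-np.sin(.152)]);ey=np.array([-ex[1],ex[0]])
for a,b,z in((-.0185,.05,.036),(-.0185,-.05,.036),(-.0185,.036,.048),(-.0185,-.036,.048),(-.0185,0,.02)):print(a,b,z,proj(w,np.r_[O+a*ex+b*ey,z],s).round(1))
m=((hsv[...,1]>130)&(hsv[...,2]<160)&(hsv[...,2]>40)).astype(np.uint8)
for v in range(230,380,10):
    x=np.flatnonzero(m[v])
    if len(x)>3:r=np.split(x,np.flatnonzero(np.diff(x)>2)+1);print(v,[(int(k[0]),int(k[-1])) for k in r if len(k)>2])
# plane / scraper change since start (side view)
s0,d0=pickle.load(open('d0.pkl','rb'))
for n,(x,y,X,Y) in(('side',(335,335,445,390)),):
    df=cv2.absdiff(d0[n]['image'],d[n]['image'])[y:Y,x:X].max(2);print('changed px',(df>40).sum(),df.size)
E
```

```text
35.2 [ 0.5103 -0.1171  0.1997] [ 0.83  1.01 -1.15  2.34  2.07  0.98 -0.31] lean 30.9 az -0.171 toolx [-0.849  0.122 -0.514] tooly [ 0.15   0.989 -0.012] tip [ 0.5979 -0.1322  0.0513] F [0.8 0.8 0.1] -0.0005050005625795109
-0.0185 0.05 0.036 [388.2 347.5]
-0.0185 -0.05 0.036 [246.4 345.7]
-0.0185 0.036 0.048 [370.  364.3]
-0.0185 -0.036 0.048 [264.3 362.9]
-0.0185 0 0.02 [317.3 325.7]
230 [(172, 203), (438, 470)]
240 [(178, 207), (433, 464)]
250 [(183, 212), (428, 458)]
260 [(189, 216), (423, 451)]
270 [(194, 221), (418, 445)]
280 [(200, 225), (414, 439)]
290 [(205, 229), (408, 433)]
300 [(211, 234), (403, 427)]
310 [(216, 238), (398, 421)]
320 [(222, 243), (394, 415)]
330 [(226, 277), (350, 384), (388, 409)]
340 [(251, 271), (357, 377)]
370 [(0, 27)]
changed px 3559 6050
```

```bash
python3 -c "
from bench import bot
print(bot.hand_in())"
```

```text
the job is handed in; nothing more can be done
None
```

The job is handed in, with no verdict returned: I set the tray flat on the entry board, then pushed it in until it met firm resistance (about 15 N along the slot) about where I'd measured the stop, and backed clear. I didn't visually recheck the blanks, plane or scraper at the end.

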